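Take the plate gauge off its barbed hook and stand it in the slotted block

TASK

Take the steel plate gauge off its barbed retaining hook - raise it, tilt it and ease it over the barb without wrenching the hook - and stand it upright in the slot of the aluminium block, blade down and fully home on its shoulders. Do not drop it, leave the ring gauge, the V-block and the turned shaft where they are, and let go at the end.

Things in the scene. Friction and masses are not known exactly. Their poses are not given: they have to be found in the camera images.
- gauge: Loose steel plate gauge, about 0.16 kg, in mm 46 wide (own x), 6 thick (y), 150 tall (z up). Origin: middle of the blade's lower end. Blade 24 wide, z 0 to 45; shoulders 46 wide, z 45 to 57; hanging eye z 57 to 82; bridge 46 wide to z 90; neck 20 wide to z 104; blue ribbed grip 34 wide, 14 thick, z 104 to 150. Symmetric front to back. Starts hanging upright on the hook arm, 35 to 50 out from the post.
- gauge_eye (a point): Centre of the gauge's hanging eye, 69.5 mm above its origin. The eye is an opening 26 mm wide and 25 mm tall through the plate's thickness, upper corners sloped; at the start the hook's arm runs through it along the gauge's y and its top edge rests on the arm.
- hook_stand: Stand that cannot move. Origin: on the desk, on the axis of the 16 mm post. Grey base 100 x 110 x 12 mm; post with 22 mm collar, 137 mm tall in all. Brass hook of 6 mm round bar in the plane x = 0: a level arm runs from the post along the stand's own -y, axis 130 mm up, to a bend 85 mm out, where a lip turns up. Arm and lip are 32 mm tall together: an upright gauge cannot pass.
- hook_arm (a point): Point on the axis of the hook's level arm, 42 mm out from the post's axis, 130 mm above the desk.
- hook_bend (a point): On the bar's axis at the bend, 85 mm out from the post's axis, 130 mm up. From here the straight lip rises, leaning 20 degrees outward from vertical, to hook_tip. The eye goes round the bend and up along the lip when the gauge is tilted about 40 degrees (30 to 50) about its own x, its grip leaning back toward the post, its blade swung outward.
- hook_tip (a point): On the bar's axis at the lip's end, 94.5 mm out from the post's axis, 156 mm up. From it a barb 4.4 mm thick points back toward the post and down, to 87.5 mm out and 151 mm up; lip and barb are about 10 mm across.
- slot_block: Aluminium block that cannot move, 90 x 62 x 56 mm (own x, y, z). Origin: on the desk under its centre. One upright slot through its middle, 27 mm along x, 9 mm along y, mouth chamfered 2 mm, deeper than the blade. The gauge goes in with its width along the block's x, either way round; home, its shoulders rest on the top, its origin 11 mm above the desk.
- slot_mouth (a point): Centre of the slot's mouth, in the plane of the block's top, 56 mm above the desk.
- ring_gauge: Loose steel ring, 50 mm across, 18 mm tall, lying flat; bystander. Origin: centre of its underside.
- v_block: Loose steel V-block, 35 x 60 x 40 mm (x, y, z); bystander. Origin: centre of its underside.
- turned_shaft: Loose steel turned shaft, 25 mm thick, 120 mm long along its own y, lying; bystander. Origin: centre of its underside.
Not all that is in view belongs to the job. Of the things shaped like the gauge, the steel one is meant.

How it is judged (in metres and radians):
On the way:
1. the gauge is off the hook and well clear of it: its eye more than 120 mm from the middle of the hook's arm (distance between gauge_eye and hook_arm above 0.12 m), for 0.1 s.
At the end, for the whole second after the job is handed in: The gauge stands in the block's slot, blade down and fully home (blade 45 mm deep within 2.5 mm, its lower end within 5 mm of the slot's centre line), upright within 0.1 rad, its width along the slot within 0.15 rad, at rest and released (horizontal distance between gauge and slot_mouth below 0.005 m and z of gauge in the frame of slot_mouth between -0.0475 and -0.0425 m and angle between gauge's own z axis and vertical below 0.1 rad and angle between the x axis of gauge and the x axis of slot_block, either way round below 0.15 rad and linear speed of gauge below 0.02 m/s and contact force between the fingers and gauge below 0.1 N); the robot touches nothing.
It fails at once if the hook is wrenched: gauge and hook stand press on each other with more than 25 N (contact force between gauge and hook_stand above 25 N).
It fails at once if the fingers or the arm push on the hook stand with more than 25 N (contact force between any of the fingers, the arm and hook_stand above 25 N).
It fails at once if the gauge is dropped: it falls freely at more than 0.6 m/s (linear speed of gauge above 0.6 m/s and contact force between the fingers and gauge below 0.05 N).
It fails at once if the ring gauge, the V-block or the turned shaft is pushed more than 20 mm from its place (distance of any of ring_gauge, v_block, turned_shaft from where it was at the start of the episode above 0.02 m).
It also fails if it takes over 51 s, if anything falls off the work surface, if the arm or the gripper's body presses on something with over 40 N, if the wrist force passes 120 N, or if a joint passes its speed limit or range.

ROBOT

A 7-joint arm with a two-finger parallel gripper is mounted at the origin on a cart in front of the work surface, level with it; the furniture and walls round the work are solid. World frame = base frame: x ahead of the robot, y to its left, z up, the work surface at z = 0. Lengths are in mm, angles in rad, forces in N, time in s.
With the tool pointing down it reaches from about 350 to 900 mm from the base axis. Payload 19.9 kg.
Tool frame: the origin (TCP) lies between the finger pads; the fingertips stand 25 mm ahead of it and the grasp point (between the pads) lies 6 mm ahead of it (manip.tips_ahead is the distance from the TCP to the fingertips, in mm); z points along the fingers, y is the direction in which the jaws open and shut (so a half turn about z gives the same grasp; the last joint's range is limited). The gripper opens to 85 mm and grips with 20 to 120 N. Pads are 22 mm wide; open, the fingers measure 114 mm over their backs; the gripper's body (76 mm by 85 mm) begins 54 mm behind the grasp point. The pads swing forward as they close: fully open they stand 13 mm farther back than shut.
Start: joints at [1.089, 0.417, -0.01, 1.614, 0.005, 1.111, -0.053], TCP at [266.093, -565.507, 256.26] pointing down, gripper open.
Joint ranges: [-2.81, 2.81], [-0.39, 2.02], [-1.27, 1.25], [0.06, 2.57], [-1.19, 4.33], [0.19, 2], [-2.82, 2.82]. Speed limits (rad/s): [1.89, 1.89, 2.39, 2.39, 3.01, 3.01, 3.01].

INTERFACE

Orientations are given as a 3x3 rotation matrix whose columns are the frame's x, y, z axes.
In Python, from rig import manip gives the robot as it stands. Calls block until the motion is done:
- manip.movep(position, orientation): joint-space move of the TCP to a pose.
- manip.move_linear(position, feed=150, frame=None): straight line of the TCP; frame=None keeps the orientation; feed is the mean speed in mm/s.
- manip.move_j(angles): joint-space move.
- manip.grip(opening): opening from 0.0 (shut) to 1.0 (fully open); the grip force is fixed at half the most; returns when the fingers have stopped.
- manip.pause(seconds).
- manip.ik(position, orientation): joint angles nearest the present ones, or None.
- manip.sense(): the state.
- manip.camera(name): name is "scene" or "top" or "wrist"; returns the picture (420x560x3 uint8, red, green, blue); there is no depth.
- manip.calibration(name): a dict with "fx", "fy", "cx", "cy" (pixels), "R" (3x3) and "t" (3): a world point X has camera coordinates R X + t; the wrist camera has in their place "tool_from_camera" (4x4, takes a point from camera to tool coordinates, whose origin is the TCP and whose axes are the flange's). Camera axes: x right, y down, z forward; pixel columns grow to the right and rows downward; lengths in mm; the calibration is good to about 2 mm. A picture is of the moment at which its call begins: read the wrist's pose just before it. calibration takes no time and is no camera call.
A pose or a line that the arm cannot do raises manip.MotionError and nothing moves.
- manip.finish_job(): hands the job in, once; it reports no verdict.
The state is a dict: "time_s": time; "joint_positions": joint angles; "qvel": joint speeds; "effort": joint torques, N m; "tool_pos": TCP position; "tool_rot": TCP orientation; "ft_force": force on the tool from outside, world axes, zero at the start; "wrist_torque": the same for the moment, N m; "opening": opening from 0.0 (shut) to 1.0 (fully open).
Only numpy, scipy, OpenCV 4.12 (cv2) and the standard library are available. Lean on these libraries where they do the work, as an engineer would, in place of code of your own. Each camera call takes 0.05 s, during which the arm holds its last target. There are 200 camera calls.

## Working session

There is one attempt and no reset: what is moved stays moved. The work goes in short steps, each a Python script; the robot and the scene stay as the last script left them, time stands still between calls to the robot, and variables do not carry over. Pictures are saved under pics/ and viewed, about 8 in all and at most 12, crops included, and the job is handed in when it is done.

```bash
ls; mkdir -p pics; python3 - <<'E'
from rig import manip
import cv2,numpy as np
np.set_printoptions(suppress=True,precision=4)
for n in("scene","top"):
    im=manip.camera(n); cv2.imwrite(f"pics/{n}0.png",im[:,:,::-1]); print(n,manip.calibration(n))
print(manip.calibration("wrist")); s=manip.sense(); print(s["time_s"],s["tool_rot"],s["tool_pos"])
E
```

```text
pics
scene {'fx': 380.5985717760284, 'fy': 380.5985717760284, 'cx': 279.1635533569258, 'cy': 212.30703925347248, 'R': array([[-0.6485, -0.7611,  0.0111],
       [-0.5736,  0.479 , -0.6645],
       [ 0.5004, -0.4373, -0.7472]]), 't': array([363.1088, 402.8793, 655.8261])}
top {'fx': 539.1610570226906, 'fy': 539.1610570226906, 'cx': 274.7612658675129, 'cy': 204.18727765643294, 'R': array([[ 0.0196, -0.9998,  0.005 ],
       [-0.9918, -0.0201, -0.1262],
       [ 0.1262, -0.0024, -0.992 ]]), 't': array([  -3.2099,  576.9147, 1205.2348])}
{'fx': 354.002850301643, 'fy': 354.002850301643, 'cx': 276.502659272487, 'cy': 205.69707731462518, 'tool_from_camera': array([[  -0.0011,   -0.9471,   -0.3209,   81.8994],
       [   1.    ,   -0.001 ,   -0.0005,   -0.279 ],
       [   0.0002,   -0.3209,    0.9471, -117.86  ],
       [   0.    ,    0.    ,    0.    ,    1.    ]])}
0.1 [[ 0.9048  0.4258 -0.0006]
 [ 0.4258 -0.9048  0.001 ]
 [-0.0001 -0.0011 -1.    ]] [ 265.9847 -565.247   255.7267]
```

View pics/scene0.png

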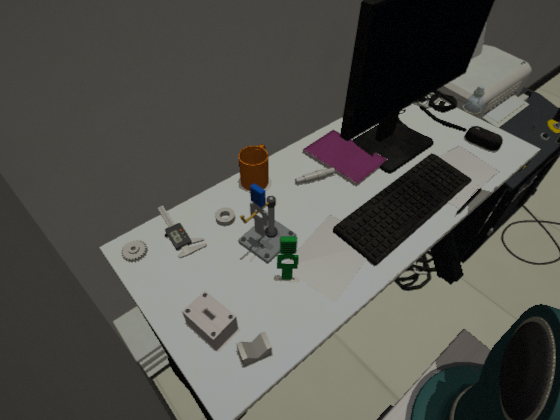

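View pics/top0.png

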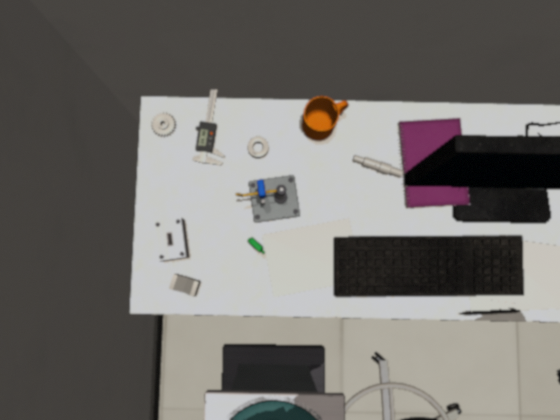

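The scene view shows the gauge with its blue grip at about (258,195), the hook stand at (268,235), a green decoy at (288,257), the block at (210,315) and the V-block at (255,347). In the top view the block is at (171,240) and the stand at (274,198). Next I'll enlarge both views.

```bash
python3 - <<'E'
import cv2,numpy as np
t=cv2.imread("pics/top0.png")[165:300,140:310]; s=cv2.imread("pics/scene0.png")[175:350,170:310]
a=cv2.resize(t,None,fx=3.9,fy=3.9,interpolation=cv2.INTER_CUBIC)
cv2.imwrite("pics/c1.png",a)
b=cv2.resize(s,None,fx=3.4,fy=3.4,interpolation=cv2.INTER_CUBIC)
cv2.imwrite("pics/c2.png",b)
E
```

```text
(no output)
```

View pics/c1.png

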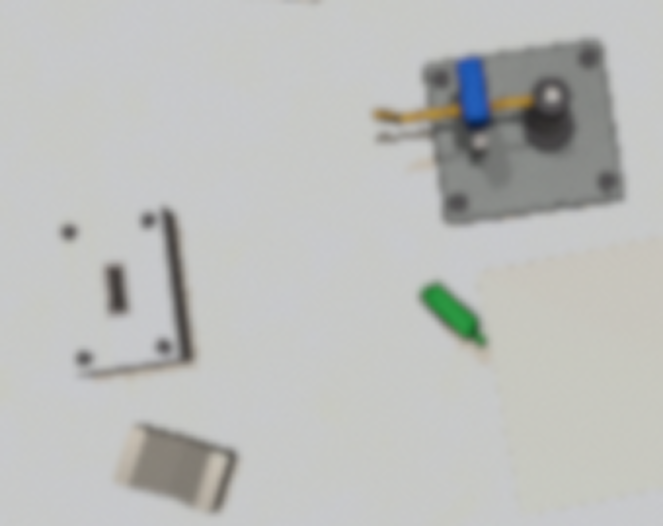

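View pics/c2.png

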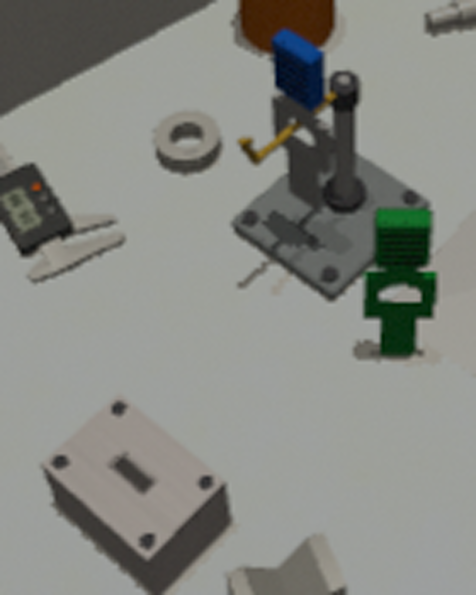

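The top crop shows the hook arm pointing to world +y with its tip at (380,115), the post at (551,96), the grip at (473,92) and the slot at (116,288). Block screws are at (68,231), (148,219), (84,357) and (164,346), and the slot's long side is roughly along world x. In the scene crop the bend is at (258,158), the tip at (243,142), the slot at (132,474) and the green one is the decoy.

```bash
cat > h.py <<'E'
from rig import manip
import cv2,numpy as np
np.set_printoptions(suppress=True,precision=2)
def ray(n,uv,pose=None):
    c=manip.calibration(n); d=np.array([(uv[0]-c["cx"])/c["fx"],(uv[1]-c["cy"])/c["fy"],1.])
    if n!="wrist": return -c["R"].T@c["t"], c["R"].T@d
    T=c["tool_from_camera"]; p,R=pose
    return R@T[:3,3]+p, R@T[:3,:3]@d
def onz(n,uv,z,pose=None):
    o,d=ray(n,uv,pose); return o+d*(z-o[2])/d[2]
def tri(rs):
    A=b=0
    for o,d in rs:
        d=d/np.linalg.norm(d); M=np.eye(3)-np.outer(d,d); A=A+M; b=b+M@o
    return np.linalg.solve(A,b)
def proj(n,X,pose=None):
    c=manip.calibration(n)
    if n=="wrist":
        T=c["tool_from_camera"]; p,R=pose; q=T[:3,:3].T@(R.T@(np.array(X)-p)-T[:3,3])
    else: q=c["R"]@np.array(X)+c["t"]
    return np.array([c["fx"]*q[0]/q[2]+c["cx"],c["fy"]*q[1]/q[2]+c["cy"]])
def snap(name):
    s=manip.sense(); im=manip.camera("wrist"); cv2.imwrite(f"pics/{name}.png",im[:,:,::-1])
    np.savez(f"pics/{name}.npz",p=s["tool_pos"],R=s["tool_rot"]); return im
def pose(name):
    z=np.load(f"pics/{name}.npz"); return z["p"],z["R"]
E
python3 - <<'E'
from h import *
T=lambda a,b:((a+.5)/3.9-.5+140,(b+.5)/3.9-.5+165)
S=lambda a,b:((a+.5)/3.4-.5+170,(b+.5)/3.4-.5+175)
F={"slot":(T(116,288),S(132,474),56),"post":(T(551,94),S(344,77),137),"tip":(T(380,115),S(243,142),156),"bend":(T(402,119),S(258,158),130),
"s1":(T(68,231),S(118,408),56),"s2":(T(148,219),S(206,482),56),"s3":(T(84,357),S(60,461),56),"s4":(T(164,346),S(148,541),56),
"b1":(T(438,78),None,12),"b2":(T(590,57),S(411,198),12),"b3":(T(457,202),S(250,218),12),"b4":(T(608,181),S(330,274),12),
"grip":(T(473,88),None,201)}
for k,(t,s,z) in F.items():
    print(k,onz("top",t,z),onz("scene",s,z) if s else "",tri([ray("top",t),ray("scene",s)]) if s else "")
E
```

```text
slot [491.96 243.53  56.  ] [490.3  243.81  56.  ] [491.84 243.67  53.55]
post [597.42  -3.85 137.  ] [597.77  -5.65 137.  ] [596.76  -4.18 138.88]
tip [581.23  87.56 156.  ] [580.68  88.48 156.  ] [581.52  87.76 154.71]
bend [583.03  77.26 130.  ] [583.1   76.97 130.  ] [582.93  77.18 130.33]
s1 [524.33 272.7   56.  ] [531.94 226.38  56.  ] [509.58 248.61 115.35]
s2 [532.21 226.81  56.  ] [458.52 213.87  56.  ] [515.56 217.58 -13.46]
s3 [452.05 260.11  56.  ] [524.32 271.42  56.  ] [463.05 263.9  138.71]
s4 [459.24 214.53  56.  ] [450.38 259.49  56.  ] [470.51 237.68 -11.41]
b1 [625.41  63.    12.  ]  
b2 [640.17 -28.75  12.  ] [564.8  -41.18  12.  ] [621.66 -50.37 -37.01]
b3 [550.25  49.71  12.  ] [625.6   60.18  12.  ] [560.61  69.06  82.05]
b4 [564.78 -40.77  12.  ] [550.43  47.02  12.  ] [ 597.2   -25.   -106.91]
grip [589.69  37.12 201.  ]
```

```bash
cat >> h.py <<'E'
YAW=np.radians(9.6); P=np.array([597.1,-5.0,0.])
W=np.array([np.cos(YAW),np.sin(YAW),0]); OUT=np.array([-np.sin(YAW),np.cos(YAW),0]); UP=np.array([0,0,1.])
def rot(t,yaw=YAW):   # tool frame at tilt t (deg)
    t=np.radians(t); w=np.array([np.cos(yaw),np.sin(yaw),0]); o=np.array([-w[1],w[0],0])
    z=np.sin(t)*o-np.cos(t)*UP; y=-(np.cos(t)*o+np.sin(t)*UP); return np.column_stack([np.cross(y,z),y,z])
G=130.  # grasp height on gauge
def tcp_eye(out,up,t,g=None,lat=0):  # TCP for eye centre at (out, up) from post axis, tilt t
    g=G if g is None else g
    return P+OUT*out+UP*up+W*lat-rot(t)[:,2]*(g+6-69.5)
E
python3 - <<'E'
from h import *
for z in(100,300,450): print(onz("top",(405,187),z),onz("top",(455,140),z))
print(onz("top",(T:=(452/3.9+140,312/3.9+165)),75))
for a in[((380,-150,330),rot(0)),(P+OUT*42.5+UP*300,rot(0)),(tcp_eye(42.5,120.5,0),rot(0)),(tcp_eye(75,130,40),rot(40)),(tcp_eye(115,165,40),rot(40)),(tcp_eye(115,300,40),rot(40)),((492,243.5,300),rot(0)),((492,243.5,147),rot(0))]:
    print(a[0],manip.ik(*a))
E
```

```text
[ 612.63 -276.75  100.  ] [ 720.64 -389.11  100.  ]
[ 579.68 -227.44  300.  ] [ 669.2  -320.56  300.  ]
[ 554.96 -190.46  450.  ] [ 630.62 -269.15  450.  ]
[480.24  48.28  75.  ]
(380, -150, 330) [ 0.57 -0.05 -0.26  2.01 -0.01  1.18 -1.09]
[590.01  36.9  300.  ] [ 0.26  0.35 -0.47  1.64  0.17  1.19 -1.66]
[590.01  36.9  187.  ] [ 0.2   0.46 -0.41  1.75  0.21  0.97 -1.69]
[591.72  26.8  180.94] [ 0.4   0.62 -0.29  1.67 -0.54  1.17 -0.97]
[585.05  66.24 215.94] [ 0.35  0.55 -0.3   1.69 -0.57  1.18 -1.03]
[585.05  66.24 350.94] [ 0.34  0.41 -0.28  1.57 -0.57  1.4  -1.16]
(492, 243.5, 300) [ 0.25  0.38 -0.97  1.73  0.33  1.21 -2.21]
(492, 243.5, 147) [ 0.04  0.51 -0.71  1.88  0.42  0.9  -2.27]
```

```bash
python3 - <<'E'
from h import *
manip.movep((380,-150,330),rot(0)); manip.movep(P+OUT*42.5+UP*300,rot(0))
im=snap("w1"); ps=pose("w1"); print(manip.sense()["time_s"],ps[0])
im=im[:,:,::-1].copy()
for X in [P+UP*137,P+OUT*85+UP*130,P+OUT*94.5+UP*156,P+OUT*42.5+UP*201]:
    u=proj("wrist",X,ps); print(u); cv2.circle(im,tuple(int(v) for v in u),4,(255,0,255),1)
cv2.imwrite("pics/w1m.png",cv2.resize(im,None,fx=1.4,fy=1.4))
E
```

```text
2.85 [589.74  35.41 300.08]
[326.36 189.58]
[224.54 187.54]
[207.63 196.73]
[274.5  216.97]
```

View pics/w1m.png

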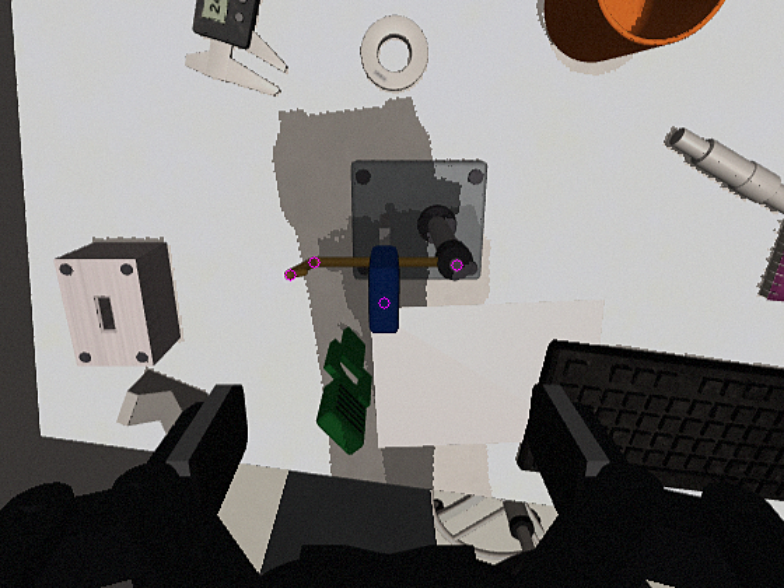

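The wrist view confirms the estimates: the predicted post (457,265), bend (314,262), tip (290,275) and grip centre (384,304) all fall on the real ones, and the slot is seen at (105,313). I'll go down and grip.

```bash
python3 - <<'E'
from h import *
ps=pose("w1"); print("slot",onz("wrist",(105/1.4,313/1.4),56,ps))
sc=[onz("wrist",(a/1.4,b/1.4),56,ps) for a,b in((66,269),(127,269),(85,357),(143,357))]; print(np.array(sc),np.mean(sc,0))
manip.move_linear(tcp_eye(42.5,120.5,0),feed=80); s=manip.sense(); print(s["tool_pos"],s["ft_force"])
manip.grip(0.0); manip.pause(.2); s=manip.sense(); print(s["time_s"],s["tool_pos"],s["ft_force"],s["wrist_torque"],s["opening"])
im=snap("w2"); cv2.imwrite("pics/sc2.png",cv2.resize(manip.camera("scene")[160:270,200:320,::-1],None,fx=4.5,fy=4.5,interpolation=cv2.INTER_CUBIC))
E
```

```text
slot [492.68 243.55  56.  ]
[[524.37 272.23  56.  ]
 [531.98 226.46  56.  ]
 [451.16 260.12  56.  ]
 [458.84 213.85  56.  ]] [491.59 243.17  56.  ]
[590.23  36.92 187.47] [-0.42 -0.71 -0.18]
5.2667 [590.04  36.92 187.04] [-1.05  0.04  0.69] [-0.01  0.09  0.  ] 0.15282241187034723
```

View pics/sc2.png

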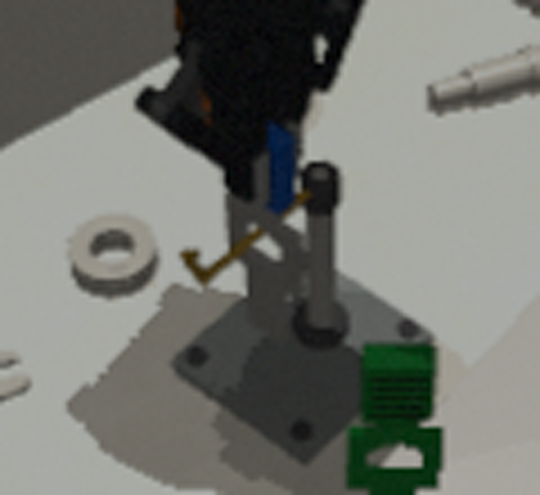

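```bash
python3 - <<'E'
from h import *
nw=lambda n,w:(.766*n-.643*w,.643*n+.766*w,40)
wp=[(42.5,130,0)]+[(42.5+3.5*i,130,5*i) for i in range(1,9)]+[(79,130,40),(85,131,40),nw(156.5,51),nw(164,56),nw(172,57.5),nw(180,58.5),nw(192,59.5),nw(205,60)]
qs=[]
base=None
for k in wp:
    manip.move_linear(tcp_eye(*k),feed=40,frame=rot(k[2])); s=manip.sense(); f=s["ft_force"]
    print(np.round(k,1),s["tool_pos"]-tcp_eye(*k),f,round(s["time_s"],1))
    if base is None: base=f
    if np.linalg.norm(f-base)>9: print("STOP"); break
cv2.imwrite("pics/sc3.png",cv2.resize(manip.camera("scene")[150:270,190:330,::-1],None,fx=4.5,fy=4.5,interpolation=cv2.INTER_CUBIC))
E
```

```text
[ 42.5 130.    0. ] [ 0.08 -0.03  0.25] [ 0.44 -0.42 -1.31] 5.8
[ 46. 130.   5.] [ 0.   -1.56 -0.48] [-0.09  0.16 -1.89] 6.0
[ 49.5 130.   10. ] [-0.1  -0.95 -0.49] [ 0.27 -0.32 -1.16] 6.3
[ 53. 130.  15.] [-0.17 -0.59 -0.48] [ 0.79  0.25 -1.57] 6.5
[ 56.5 130.   20. ] [-0.19 -0.4  -0.48] [ 0.16 -0.04 -0.98] 6.8
[ 60. 130.  25.] [-0.18 -0.32 -0.48] [-1.02 -0.24 -1.2 ] 7.0
[ 63.5 130.   30. ] [-0.2  -0.26 -0.49] [-0.33  1.12 -0.77] 7.3
[ 67. 130.  35.] [-0.15 -0.21 -0.44] [ 0.24  0.45 -1.88] 7.5
[ 70.5 130.   40. ] [-0.15 -0.16 -0.44] [ 0.48 -0.36 -1.1 ] 7.8
[ 79 130  40] [-0.07  0.75  0.41] [ 0.56  0.01 -1.4 ] 8.1
[ 85 131  40] [-0.07  0.3   0.1 ] [ 0.52 -0.81 -0.89] 8.4
[ 87.1 139.7  40. ] [ 0.12 -0.05  0.29] [-0.15 -0.35 -1.31] 8.8
[ 89.6 148.3  40. ] [0.05 0.09 0.24] [-0.19  0.13 -2.02] 9.2
[ 94.8 154.6  40. ] [-0.02  0.25  0.22] [-0.2  -0.42 -0.97] 9.5
[100.3 160.6  40. ] [-0.01  0.24  0.21] [-0.63  0.07 -1.5 ] 9.9
[108.8 169.   40. ] [0.02 0.1  0.14] [ 1.33 -0.59 -1.55] 10.3
[118.4 177.8  40. ] [-0.01  0.1   0.11] [-0.39 -0.12 -0.87] 10.8
```

View pics/sc3.png

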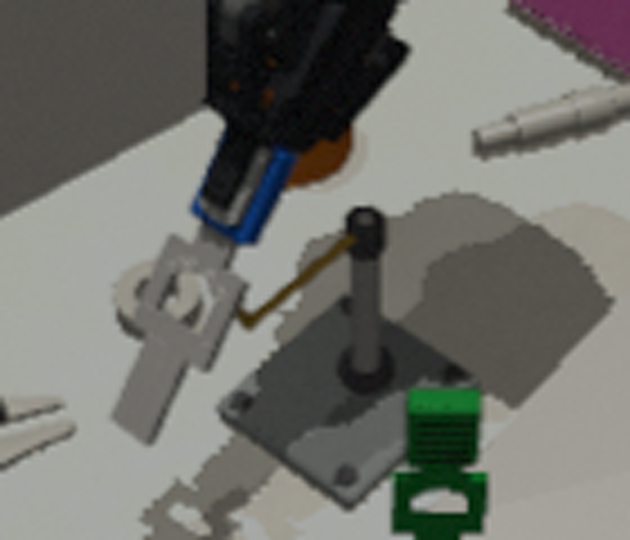

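The scene crop shows the gauge held at a tilt, its eye off the hook with the hook empty at (245,320); forces stayed near the 1.6 N weight. Next I'll lift it, set it upright and hover over the block.

```bash
python3 - <<'E'
from h import *
manip.move_linear(tcp_eye(150,225,40),feed=120); manip.move_linear(tcp_eye(190,225,0),feed=100,frame=rot(0))
C=np.array([492.,243.4,0])
manip.move_linear(C+UP*(56+30+136),feed=150); manip.pause(.3)
s=manip.sense(); print(s["time_s"],s["tool_pos"],s["tool_rot"],s["ft_force"])
im=snap("w3"); ps=pose("w3"); a=im[:,:,::-1]
t=manip.camera("top"); sc=manip.camera("scene"); cv2.imwrite("pics/t3.png",t[:,:,::-1]); cv2.imwrite("pics/s3.png",sc[:,:,::-1])
print("pred slot w",proj("wrist",C+UP*56,ps),"pred tip w",proj("wrist",C+UP*86,ps),"scene slot,tip",proj("scene",C+UP*56),proj("scene",C+UP*86))
big=lambda m,f:cv2.resize(np.ascontiguousarray(m[:,:,::-1]),None,fx=f,fy=f,interpolation=cv2.INTER_CUBIC)
A=big(im,1)[:400]; B=big(sc[225:350,160:260],3.2)[:400]; print(A.shape,B.shape)
B=cv2.resize(sc[225:350,165:240,::-1],(240,400),interpolation=cv2.INTER_CUBIC)
cv2.imwrite("pics/c3.png",np.hstack([A,B]))
E
```

```text
13.7 [492.3  243.15 222.15] [[ 0.99  0.17  0.  ]
 [ 0.17 -0.99  0.  ]
 [ 0.   -0.   -1.  ]] [-0.15 -0.27 -1.19]
pred slot w [276.4  189.69] pred tip w [276.39 200.75] scene slot,tip [208.17 313.33] [206.17 306.05]
(400, 560, 3) (400, 320, 3)
```

View pics/c3.png

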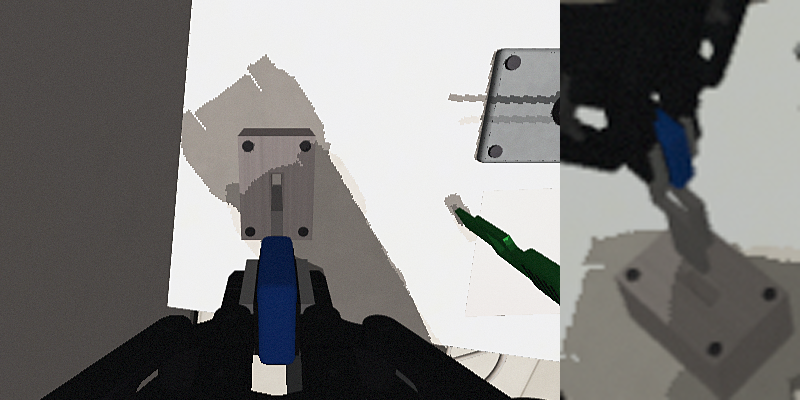

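The wrist view shows the block upright in the picture with its slot around (277,190), the gauge seen edge-on above it and the grip blue at (277,300). The scene inset shows the blade over the slot. I'll enlarge the slot region.

```bash
python3 - <<'E'
from h import *
w=cv2.imread("pics/w3.png")[120:250,225:330]; s=cv2.imread("pics/s3.png")[245:350,175:255]
r=lambda m,h:cv2.resize(cv2.convertScaleAbs(m,alpha=1.5,beta=0),(int(m.shape[1]*h/m.shape[0]),h),interpolation=cv2.INTER_CUBIC)
A=r(w,520);B=r(s,420);B=cv2.copyMakeBorder(B,0,100,0,0,0);print(A.shape,B.shape)
cv2.imwrite("pics/c4.png",np.hstack([A,B]))
E
```

```text
(520, 420, 3) (520, 320, 3)
```

View pics/c4.png

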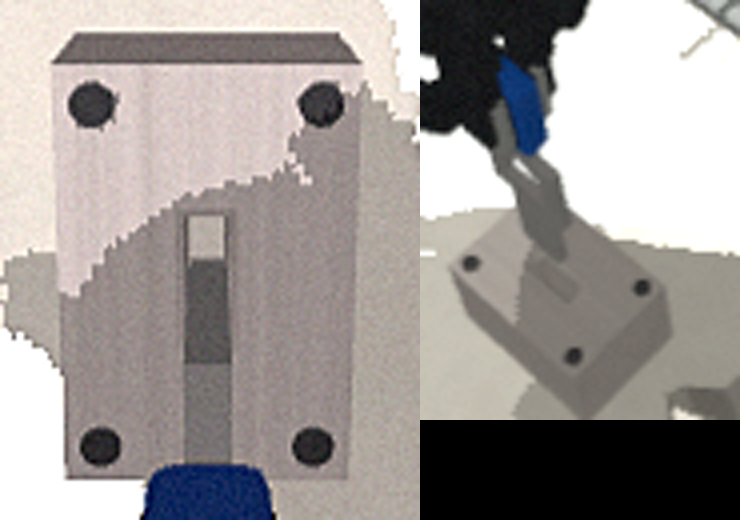

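In the crop (4x, from 225,120) the blade edge is centred on column 208, with its lower end at row 258 and its shoulder at row 363. The slot is centred on column 206 with its far chamfer at about row 209, and the screws are at (92,105), (322,105), (100,446) and (313,446). I'll turn that into offsets.

```bash
python3 - <<'E'
from h import *
ps=pose("w3"); p,R=ps; px=lambda a,b:((a+.5)/4-.5+225,(b+.5)/4-.5+120)
sc=np.array([onz("wrist",px(*u),56,ps) for u in((92,105),(322,105),(100,446),(313,446))]); c=sc.mean(0)
v=(sc[0]+sc[1]-sc[2]-sc[3]); print("block",c,"yaw",np.degrees(np.arctan2(v[1],v[0])))
o=lambda X:np.array([(X-p)@W,(X-p)@OUT])
print("block rel tool (W,OUT)",o(c))
print("slot far chamfer W (expect %.1f+15.5)"%o(c)[0],o(onz("wrist",px(206,209),56,ps)))
z0=p[2]-136
print("blade tip edge W-12",o(onz("wrist",px(208,258),z0,ps)),"shoulder W-23",o(onz("wrist",px(207.5,363),z0+45,ps)))
g=cv2.cvtColor(cv2.imread("pics/w3.png"),cv2.COLOR_BGR2GRAY)
for r in (176,180,190,200,206): print(r,g[r-1:r+2,264:292].mean(0).astype(int))
print("col",g[165:215,275:279].mean(1).astype(int))
E
```

```text
block [491.54 243.4   56.  ] yaw 9.41052262400379
block rel tool (W,OUT) [-0.71  0.37]
slot far chamfer W (expect -0.7+15.5) [14.94  0.49]
blade tip edge W-12 [12.75  0.09] shoulder W-23 [8.   0.19]
176 [ 94  95  94  98  96  83  82  53 106 120 118 114 117 118 119 117 125  65
  75  81  91  97  95  95  95  96 103  95]
180 [ 94  94  98  98  94  77  88  56 103 120 116 118 117 114 116 116 122  61
  86  82  90 100  97  93  97  96 100  97]
190 [ 92  92  97  98  98  85  88  63  54  56  59  58  57  56  54  60  59  54
  92  83  90  95  95  93  95  99 102  96]
200 [ 93  96  96  97  94  86  90  61  57  60  59  56  56  60  57  56  57  57
  72  88  88  98  96  92 100  95  99  99]
206 [ 91  91  93  96  94  88  97  52  57  60  58  57  56  58  59  58  57  57
  59  91  91  95  94  93  94  98 100 100]
col [136 140 110  94  93  94  98  86  77 114 118 117 115 116 118 115 116 117
 118  96  61  55  57  59  55  56  57  56  56  59  59  59  59  58  57  58
  56  57  60  58  58  58  57  55  58  54  74  77  76  76]
```

```bash
python3 - <<'E'
from h import *
ps=pose("w3"); p,R=ps; z0=p[2]-136
for n,w,z in(("tip",12,0),("sh-low",23,45),("sh-top",23,57),("bridge-low",23,82),("bridge-top",23,90),("neck-low",10,90),("grip low",17,104),("grip top+",17,150),("grip top-",-17,150)):
    X=p+W*w; X[2]=z0+z; print(n,proj("wrist",X,ps), end=" | ")
im=cv2.imread("pics/w3.png").astype(int); g=im.mean(2)
print("\ncol",*[f"{r}:{int(g[r,275:279].mean())}" for r in range(205,245)])
b=im[:,270:285,0].mean(1)-im[:,270:285,2].mean(1); print("blue",*[f"{r}:{int(b[r])}" for r in list(range(228,275,2))+list(range(315,372,2))])
B=(im[:,:,0]-im[:,:,2]>40); 
for r in(250,300,340): print(r,np.where(B[r])[0][[0,-1]])
c=im[1:]; s=cv2.imread("pics/s3.png").astype(int)
E
```

```text
tip [276.75 185.1 ] | sh-low [276.77 187.27] | sh-top [276.78 192.89] | bridge-low [276.82 206.84] | bridge-top [276.83 212.11] | neck-low [276.86 236.41] | grip low [276.87 234.68] | grip top+ [276.99 289.1 ] | grip top- [277.11 369.74] | 
col 205:58 206:58 207:57 208:55 209:57 210:54 211:74 212:78 213:76 214:75 215:73 216:79 217:74 218:78 219:75 220:76 221:76 222:77 223:76 224:76 225:79 226:77 227:76 228:77 229:76 230:77 231:76 232:78 233:77 234:81 235:67 236:38 237:26 238:31 239:33 240:34 241:36 242:31 243:33 244:33
blue 228:-4 230:-5 232:-4 234:-6 236:36 238:53 240:52 242:51 244:51 246:52 248:52 250:53 252:52 254:51 256:53 258:53 260:53 262:53 264:54 266:53 268:52 270:54 272:54 274:53 315:70 317:72 319:69 321:70 323:70 325:70 327:69 329:70 331:70 333:71 335:68 337:70 339:71 341:69 343:68 345:71 347:70 349:69 351:70 353:70 355:71 357:69 359:71 361:71 363:69 365:-26 367:-16 369:-16 371:-16
250 [261 292]
300 [257 296]
340 [259 294]
```

The gauge edges sit where predicted to about 1 px, so the gauge is centred on the tool within about 1 mm. The slot lies about -0.9 mm (along x) and +0.25 mm (along y) from it. I'll insert with force checks.

```bash
python3 - <<'E'
from h import *
p=pose("w3")[0]; T=p+W*-0.9+OUT*0.25
for z in [200,194,191,188,185,180,175,170,165,160,155,152,150,149,148,147,146,145,144]:
    T[2]=z; manip.move_linear(T,feed=40); s=manip.sense(); f=s["ft_force"]
    print(z,s["tool_pos"]-T,f,s["wrist_torque"])
    if np.linalg.norm(f+UP*1.4)>6: print("STOP"); break
print(s["time_s"])
E
```

```text
200 [0.04 0.12 0.08] [ 0.04  0.67 -1.53] [ 0.   -0.02  0.05]
194 [-0.08 -0.07 -0.22] [ 0.45  0.55 -1.78] [ 0.02 -0.01  0.01]
191 [-0.08 -0.03 -0.15] [ 0.04 -0.   -1.33] [0.02 0.03 0.03]
188 [-0.09 -0.04 -0.17] [ 0.86  0.19 -1.52] [ 0.04 -0.04 -0.03]
185 [-0.09 -0.03 -0.19] [ 0.14 -0.84 -2.18] [ 0.03 -0.07  0.05]
180 [-0.13 -0.07 -0.3 ] [-0.05  0.3  -1.41] [-0.01  0.04 -0.02]
175 [-0.14 -0.05 -0.29] [ 0.55 -0.79 -1.13] [ 0.05  0.04 -0.02]
170 [-0.12 -0.06 -0.27] [-0.41 -0.58 -1.53] [0.02 0.   0.03]
165 [-0.12 -0.07 -0.28] [ 0.5   0.6  -1.36] [-0.02  0.01 -0.02]
160 [-0.13 -0.06 -0.28] [ 0.32  0.02 -1.29] [-0.    0.01  0.04]
155 [-0.13 -0.07 -0.28] [-0.18 -0.96 -0.71] [0.   0.02 0.01]
152 [-0.06 -0.03 -0.15] [ 0.48 -0.3  -1.51] [ 0.02 -0.02  0.03]
150 [-0.04 -0.03 -0.09] [ 0.02 -0.88 -1.24] [-0.02 -0.04  0.04]
149 [-0.04  0.01 -0.04] [ 0.23 -0.52 -1.16] [-0.04 -0.01 -0.04]
148 [-0.01  0.   -0.04] [-0.97 -0.41 -0.8 ] [ 0.04 -0.04  0.04]
147 [0.11 0.11 0.22] [-1.05  0.55  3.74] [-0.14  0.26  0.06]
146 [0.32 0.28 1.09] [-5.09 -3.88 21.44] [-0.93  1.45 -0.  ]
STOP
18.75
```

Contact came exactly at the nominal home height (TCP z 147). I'll back off to it, release, retreat and check.

```bash
python3 - <<'E'
from h import *
p=manip.sense()["tool_pos"].copy(); p[2]=147.; manip.move_linear(p,feed=20); print(manip.sense()["ft_force"])
manip.grip(0.6); manip.pause(.3); s=manip.sense(); print(s["opening"],s["ft_force"])
p[2]=300; manip.move_linear(p,feed=100); manip.pause(.2); s=manip.sense(); print(s["time_s"],s["ft_force"])
im=snap("w5"); ps=pose("w5"); sc=manip.camera("scene")
C=np.array([491.6,243.4,0])
for z,w in((57+11,23),(101,23),(115,17),(161,17),(161,-17)): print(z,w,proj("wrist",C+W*w+UP*z,ps))
A=np.ascontiguousarray(im[:,:,::-1]); B=cv2.resize(sc[210:350,165:250,::-1],(255,420),interpolation=cv2.INTER_CUBIC)
cv2.imwrite("pics/c5.png",np.hstack([A[:,20:],B]))
E
```

```text
[-1.69 -0.03  6.91]
0.5990968231521119 [-0.2  -1.03  0.22]
21.6333 [ 0.21  0.01 -0.36]
68 23 [276.78 148.51]
101 23 [276.8  154.68]
115 17 [276.82 164.52]
161 17 [276.87 177.56]
161 -17 [276.9  220.16]
```

View pics/c5.png

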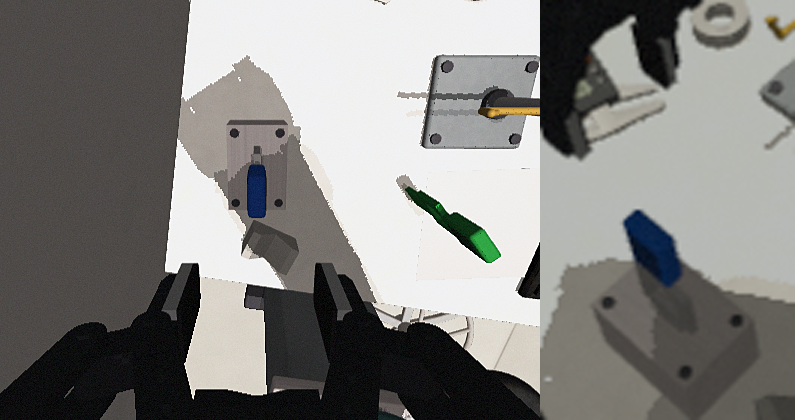

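The final view shows the gauge alone in the block: shoulder at row 147 and grip at rows 165–217, column 277 (predicted 148, 164–220 and 277). It is upright, aligned and home, with the fingers well clear. Handing in.

```bash
python3 -c "
from rig import manip
manip.finish_job()"
```

```text
the job is handed in; nothing more can be done
```

The steel gauge is off the hook and standing in the block's slot, blade down and home on its shoulders. I released it and handed the job in at about 22 s of the 51 s allowed. `finish_job` gives no verdict, so the checks below are my own.

**How it went:**
- **Off the hook:** I gripped the gauge by its blue grip and raised it 9.5 mm. I then tilted it 40° while sliding it out along the arm, and eased the eye up the lip and over the barb.
- **Into the slot:** I set it upright over the block, corrected about 1 mm from the wrist camera, and lowered it with force checks. Then I opened the fingers and backed away.

**What the checks showed:**
- **Hook forces:** The wrist force along the hook path stayed within about 1.5 N of the gauge's weight, so the hook was not wrenched.
- **Insertion:** There was no contact until the tool reached z = 147 mm, which is the nominal seated height. One further 1 mm step pressed with about 21 N before the stop, and I backed off before releasing.
- **After release:** The wrist force was near zero. The final picture had the shoulder and grip within 1–3 px of where a seated, upright gauge should appear.

**What was not checked or disagreed:**
- In the hover view before insertion, the near top edge of the grip read about 5 px off prediction. I put that down to its rounded corner; the other edges agreed to about 1 px.
- I did not measure the ring gauge, V-block and turned shaft afterwards. The arm never worked near them and no unexpected contact force showed.

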